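# Unlock the craft chest's folding lid stay and close the lid

### The arm

A 6-joint arm with a two-finger parallel gripper is mounted at the origin on the work surface. World frame = base frame: x ahead of the robot, y to its left, z up, the work surface at z = 0. Lengths are in mm, angles in rad, forces in N, time in s.
With the tool pointing down it reaches from about 275 to 750 mm from the base axis. Payload 10.2 kg.
Tool frame: the origin (TCP) lies on the front face of the gripper's body, between the roots of the fingers; the fingertips stand 73 mm ahead of it and the grasp point (between the pads) lies 54 mm ahead of it; z points along the fingers, y is the line along which they close (so a half turn about z gives the same grasp; the last joint's range is limited). The gripper opens to 85 mm and grips with 20 to 120 N. Pads are 22 mm wide; open, the fingers measure 114 mm over their backs; the gripper's body (76 mm by 85 mm) begins 54 mm behind the grasp point. The pads swing forward as they close: fully open they stand 13 mm farther back than shut.
Start: joints at [-1.437, 0.313, 1.498, -0, 1.331, -0.223], TCP at [183.358, -491.947, 303.894] pointing down, gripper open.
Joint ranges: [-2.94, 2.94], [-0.97, 2.17], [0.19, 2.56], [-1.23, 4.37], [0.02, 3.11], [-2.88, 2.88]. Speed limits (rad/s): [2.39, 2.39, 3.01, 3.14, 3.14, 3.14].

### API

Orientations are given as a unit quaternion [w, x, y, z].
In Python, from rig import * gives the robot as it stands.
- The arm moves only by the tool step_arm, never from a script. Its argument "plan" is a list of rows, each an object with "offset": the shift along the tool's x, y, z in cm, a list of three; "rot": the turn, a rotation vector about the tool's x, y, z in degrees, a list of three; "gripper": the finger opening in cm, from 0 to 8.54. In form: [{"offset": [x, y, z], "rot": [wx, wy, wz], "gripper": gripper}, ...]. A call has 1 to 12 rows; each row is the pose to reach, as a shift and turn from the pose commanded when the call began, along the tool's axes at that moment; what a row does not reach only later rows make up. A row lasts 1/10 s, in which the tool goes at most 50 mm and 8.59 degrees, less where a joint would pass 70% of its speed; a pose out of reach is approached as far as the arm can. A call with a gripper value outside its range is refused whole. The fingers move at their own pace and stop on an object; "squeeze" is the grip in N (left out, the last holds). Time passes only in rows, so rows that repeat a pose let the fingers close. It gives the time, the measured TCP pose, the force, the opening and the grip force at its end, in the units of the state.
- sense(): the state, without advancing time (a new reading comes with each control period).
- capture(name): name is "scene" or "top" or "wrist"; returns a dict with "color" (480x640x3 uint8, red, green, blue), "depth" (480x640 float32, mm along the optical axis (not along the pixel's ray), 0 where there is no reading), "vertical_fov" (degrees; the focal length in pixels is half the picture's height over the tangent of half this angle, whatever the lens; pixels are square), "cx", "cy" (the principal point, pixels), "rvec" (rotation vector, rad) and "tvec" (3), from world to camera coordinates, as OpenCV has them; the wrist camera has in their place "mount" (4x4, takes a point from camera to tool coordinates, whose origin is the TCP and whose axes are the flange's). Camera axes: x right, y down, z forward; pixel columns grow to the right and rows downward; lengths in mm; the calibration is good to about 2 mm. A picture is of the moment at which its call begins: read the wrist's pose just before it.
- finish_job(): hands the job in; it is judged then, once.
The state is a dict: "time_s": time; "joints": joint angles; "dq": joint speeds; "tau": joint torques, N m; "eef_pos": TCP position; "ee_rot": TCP orientation; "force": force on the tool from outside, world axes, zero at the start; "wrist_torque": the same for the moment, N m; "grip_width": opening from 0.0 (shut) to 1.0 (fully open); "grip_force": force on a finger pad.
Only numpy, scipy, OpenCV 4.12 (cv2) and the standard library are available. Lean on these libraries where they do the work, as an engineer would, in place of code of your own. Each camera call takes 0.05 s, during which the arm holds its last target. There are 200 camera calls.

### The job

Close the open craft chest: lift the red cross-bar on the knee of the folding lid stay, up and away from the lid, past centre and on until the stay stays folded by itself when you let go, then lower the lid under control and hold it pressed fully shut with about 10 N for a good second, to bed the newly glued felt strip. Be gentle: push, do not pinch or force the stay or the lid, never let the lid slam, and leave the things around the chest alone.

Things in the scene. Friction and masses are not known exactly. Their poses are not given: they have to be found in the camera images.
- chest: Fixed plywood craft chest, open box 280 mm deep (its x) by 240 mm wide (its y) by 70 mm high, walls 8 mm. It carries the lid and the stay, which bear a push of at most 25 N. Origin: centre of its underside, on the table. Its +x axis points to the side where the lid is hinged, -x to the open mouth (front), z up.
- lid_hinge (a point): Middle of the lid's hinge line, on the chest's +x rim, 70 mm above the table, 140 mm from the chest's centre; the hinge line runs along the chest's y. The rim is lined with a 1 mm grey felt strip; shut, the lid sits on it as on a rigid stop. Axes as the chest's.
- lid_edge (a point): Middle of the lid's free edge, half-way through its thickness, 284 mm from the hinge. Lid: plywood panel 284 x 244 mm, 10 mm thick, no handle, its underside in the hinge line; the outer face (away from the chest's inside) has a white panel with a tree. Push it shut on the outer face near this edge. Turns with the lid: x along the lid from edge to hinge, z out of the outer face.
- stay_bar (a point): Centre of the red cross-bar on a tab at the stay's knee (30 mm forward of the pivot): round, 15 mm thick, along the chest's y, red for 26 mm to either side; 44 mm inward (-y) of the plane of the two flat steel links (y = +100 mm in the chest frame). It moves on a circle of 92 mm radius about stay_foot: at first above it and nearer the hinge; lifting carries it to the front (-x) and up.
- stay_foot (a point): Fixed pivot of the stay's lower link inside the chest's +y wall, at x = -25, y = +100, z = 38 mm in the chest frame. Axes as the chest's. The upper link, 135 mm long, runs from the knee to the lid, 115 mm from the hinge line.
- lid (a joint): Opening angle of the lid (rad): 0 fully shut, 1.68 (96 degrees) at the start, stay locked. A stiff friction hinge (about 0.6 N m) keeps the lid where it is left; 2 to 6 N at the free edge lowers it once the stay is unlocked. While the stay is locked the lid cannot go down.
- stay_knee (a joint): Bend of the stay's knee (rad): -0.12 locked on its stop (start), 0 straight (centre), positive folding, 2.92 lid shut. A spring (0.3 N m) pulls it to locked: lifting takes 5 to 12 N on the bar, and the lid follows down. Let go below about 0.7 to 1.0 rad it snaps back and locks; well beyond (lid at 1.35 rad or less) it stays folded. It depends on the lid's unknown weight.
- paint_jar: Bystander: jar with red label and white cap, 48 mm wide, 70 mm high, standing in front of the chest. Origin: centre of its underside.
- brush_pot: Bystander: blue ceramic pot with brushes, 64 mm wide, 85 mm high (brushes to 135 mm), standing in front of the chest. Origin: centre of its underside.
- puzzle_box: Bystander: flat yellow carton 100 x 70 x 35 mm lying beside the chest's -y side. Origin: centre of its underside.

How it is judged:
By the outcome, as a careful person would: the job done as asked, in the order asked, and still so for the second after the job is handed in, with the robot touching nothing.
It also fails if it takes over 72 s, if anything falls off the work surface, if the arm or the gripper's body presses on something with over 40 N, if the wrist force passes 120 N, or if a joint passes its speed limit or range.

## Working session

There is one attempt and no reset: what is moved stays moved. The work goes in short steps, Python scripts to look and compute and a tool call to move; the robot and the scene stay as the last step left them, time stands still between calls to the robot, and variables do not carry over. Pictures are saved under pics/ and viewed, at most 10 in all, crops included, and the job is handed in when it is done.

Besides the shell and the picture viewer there is one more tool, called as name([rows], argument=value, ...), one row to a line, values as JSON. step_arm: Moves the arm, as the interface text tells. Its arguments: {"type":"object","properties":{"plan":{"type":"array"},"squeeze":{"type":"number"}},"required":["plan"]}

```bash
ls; mkdir -p pics
python3 - <<'E'
from rig import *
import cv2,numpy as np
s=sense();print({k:np.round(v,3).tolist() for k,v in s.items()})
ims=[]
for n in("scene","top"):
    c=capture(n);np.savez(f'{n}.npz',**c);cv2.imwrite(f'pics/{n}0.png',c['color'][:,:,::-1])
    print(n,c['vertical_fov'],c['cx'],c['cy'],c['rvec'],c['tvec'])
E
```

```text
pics
{'time_s': 0.0, 'joints': [-1.437, 0.313, 1.498, 0.0, 1.331, -0.223], 'dq': [0.001, -0.001, -0.0, -0.0, 0.002, -0.0], 'tau': [0.0, -41.227, -25.974, -0.0, 0.004, 0.0], 'eef_pos': [183.331, -491.763, 303.331], 'ee_rot': [-0.001, 0.984, 0.177, 0.0], 'force': [0.272, -0.448, -0.402], 'wrist_torque': [-0.019, 0.007, 0.014], 'grip_force': 0.0, 'grip_width': 1.005}
scene 50.02426099501486 311.0870270159679 239.21366962024402 [ 1.7176683   2.04055058 -0.6725222 ] [  68.35242302 -457.16492319 1375.15988814]
top 48.96874418144241 322.73331991352296 241.21837318712056 [ 2.16315893 -2.12956632  0.08466678] [ 25.61021307 603.98283987 802.65395466]
```

View pics/scene0.png

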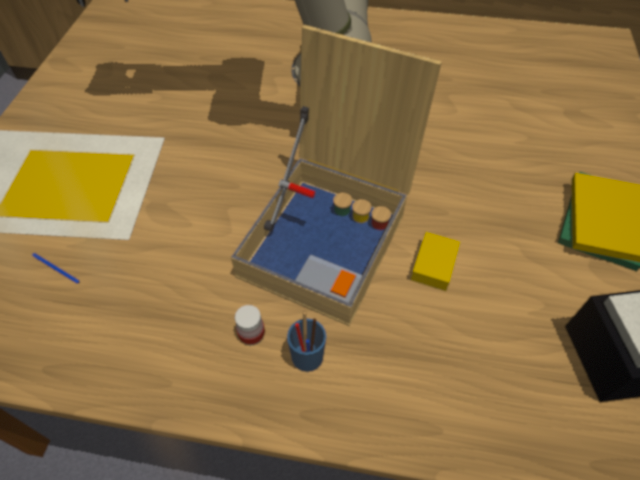

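View pics/top0.png

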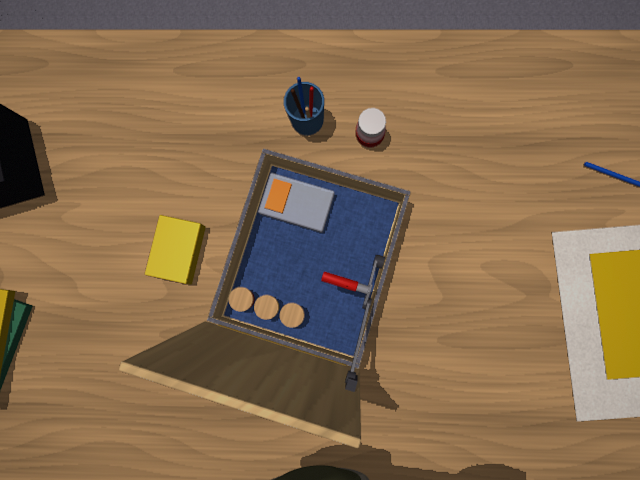

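The chest's hinge side faces the robot, and the lid stands between the robot and the interior. In the top view the rim corners are at about (264,152), (409,192), (355,362) and (210,320), with the red bar at (340,282). The pot is at (305,108) and the jar at (371,125).

```bash
cat > h.py <<'E'
import numpy as np,cv2
from scipy.spatial.transform import Rotation as R
def cam(c):
    f=240/np.tan(np.radians(float(c['vertical_fov']))/2)
    return f,float(c['cx']),float(c['cy']),cv2.Rodrigues(np.array(c['rvec'],float))[0],np.array(c['tvec'],float).ravel()
def cloud(c):
    f,cx,cy,M,t=cam(c);v,u=np.mgrid[:480,:640];d=c['depth'].astype(float)
    P=np.stack([(u-cx)/f*d,(v-cy)/f*d,d],-1);return (P-t)@M
def onplane(c,u,v,z):
    f,cx,cy,M,t=cam(c);o=-M.T@t;r=M.T@np.array([(u-cx)/f,(v-cy)/f,1]);return o+r*(z-o[2])/r[2]
def proj(c,P):
    f,cx,cy,M,t=cam(c);q=np.asarray(P)@M.T+t;return np.stack([q[...,0]/q[...,2]*f+cx,q[...,1]/q[...,2]*f+cy],-1)
E
python3 - <<'E'
from h import *
t=np.load('top.npz');s=np.load('scene.npz')
for u,v in[(264,152),(409,192),(355,362),(210,320)]:print(np.round(onplane(t,u,v,70)))
for n,c in(('top',t),('scene',s)):
    P=cloud(c);I=c['color'].astype(int);d=c['depth']>0
    red=(I[...,0]>150)&(I[...,1]<60)&(I[...,2]<60)&d
    r2=red&(P[...,2]>60)&(P[...,2]<200)
    k,l,st,_=cv2.connectedComponentsWithStats(r2.astype(np.uint8))
    for i in range(1,k):
        if st[i,4]>40:
            q=P[l==i];print(n,'red',st[i],np.median(q,0).round(),q.min(0).round(),q.max(0).round())
    # rim fit: points z 66..75
P=cloud(t);m=(abs(P[...,2]-71)<4)&(t['depth']>0)
m[:140]=0;m[375:]=0;m[:,:200]=0;m[:,420:]=0
q=P[m][:,:2].astype(np.float32);print(len(q),cv2.minAreaRect(q))
for n,a in(('jar',(371,120)),('pot',(305,108)),('puz',(178,250))):print(n,P[a[1],a[0]].round())
for uv in[(124,367),(358,443)]:print('edge',onplane(t,*uv,352).round())
E
```

```text
[738. 128.  70.]
[677. -97.  70.]
[420. -17.  70.]
[478. 202.  70.]
top red [322 273  35  17 232] [538.   8. 121.] [527. -16. 117.] [549.  32. 125.]
scene red [289 183  25  12 112] [542.   9. 121.] [530. -15. 116.] [551.  33. 125.]
3449 ((576.9923095703125, 54.77223205566406), (239.99842834472656, 281.11614990234375), 73.9646987915039)
jar [790. -38.  70.]
pot [792.  62. 116.]
puz [586. 266.  36.]
edge [442. 214. 352.]
edge [377. -13. 352.]
```

```bash
cat >> h.py <<'E'
a=np.radians(163.96);C=np.array([577.,55,0]);M=np.array([[np.cos(a),-np.sin(a),0],[np.sin(a),np.cos(a),0],[0,0,1]])
def w2c(p):return M.T@(np.asarray(p)-C)
def pose(s):
    q=s['ee_rot'];return np.array(s['eef_pos']),R.from_quat([q[1],q[2],q[3],q[0]])
def tool(pitch):  # tool x,y,z columns in chest frame; pitch deg tilts the fingers to -x (front) from down
    p=np.radians(pitch);z=np.array([-np.sin(p),0,-np.cos(p)]);y=np.array([0,1.,0]);return np.stack([np.cross(y,z),y,z],1)
def rel(s,tip,pitch,L=73):
    "tip: fingertip target in chest frame"
    p,r=pose(s);T=M@tool(pitch);tcp=C+M@np.asarray(tip,float)-L*T[:,2]
    return (r.inv().apply(tcp-p)/10).round(2),np.degrees((r.inv()*R.from_matrix(T)).as_rotvec()).round(1),tcp.round()
def show(s,L=73):
    p,r=pose(s);print('t',s['time_s'],'tip chest',w2c(p+L*r.as_matrix()[:,2]).round(1),'F chest',(M.T@np.array(s['force'])).round(1),'zdir',(M.T@r.as_matrix()[:,2]).round(2))
E
python3 - <<'E'
from rig import *
from h import *
s=sense();show(s)
print(rel(s,[48,48,247],0))
print(capture("wrist")['mount'].round(2))
from scipy.optimize import brentq
L1,c=85,12
for th in np.arange(1.68,.9,-.06):
    A=np.array([140-115*np.cos(th)-c*np.sin(th),70+115*np.sin(th)-c*np.cos(th)])-[-25,38];d=np.hypot(*A)
    b=np.arccos(np.clip((d*d-L1**2-135**2)/(2*L1*135),-1,1));ph=np.degrees(np.arctan2(A[1],A[0])+np.arccos(np.clip((d*d+L1**2-135**2)/(2*L1*d),-1,1)))
    al=np.radians(ph+22);print(round(th,2),'bend',b.round(2),'phi',ph.round(),'bar',(-25+92*np.cos(al)).round(),(38+92*np.sin(al)).round(),'edge',(140-284*np.cos(th)).round(),(70+284*np.sin(th)).round())
E
```

```text
t 0.1 tip chest [227.3 634.2 230.4] F chest [-0.2 -0.2  0.2] zdir [ 0. -0. -1.]
(array([ 49.27, -36.48,  -1.61]), array([-0.1,  0. , 36.5]), array([518.,  22., 320.]))
[[ -0.    -0.95  -0.32  82.85]
 [  1.     0.    -0.    -1.02]
 [  0.    -0.32   0.95 -69.26]
 [  0.     0.     0.     1.  ]]
1.68 bend 0.0 phi 42.0 bar 16.0 120.0 edge 171.0 352.0
1.62 bend 0.36 phi 56.0 bar -5.0 128.0 edge 154.0 354.0
1.56 bend 0.58 phi 65.0 bar -20.0 130.0 edge 137.0 354.0
1.5 bend 0.75 phi 72.0 bar -31.0 130.0 edge 120.0 353.0
1.44 bend 0.89 phi 78.0 bar -41.0 129.0 edge 103.0 352.0
1.38 bend 1.01 phi 84.0 bar -50.0 127.0 edge 86.0 349.0
1.32 bend 1.13 phi 89.0 bar -58.0 124.0 edge 70.0 345.0
1.26 bend 1.23 phi 94.0 bar -65.0 121.0 edge 53.0 340.0
1.2 bend 1.34 phi 99.0 bar -72.0 117.0 edge 37.0 335.0
1.14 bend 1.44 phi 103.0 bar -78.0 113.0 edge 21.0 328.0
1.08 bend 1.53 phi 108.0 bar -84.0 108.0 edge 6.0 320.0
1.02 bend 1.62 phi 113.0 bar -90.0 104.0 edge -9.0 312.0
0.96 bend 1.71 phi 117.0 bar -94.0 98.0 edge -23.0 303.0
```

step_arm([
  {"offset": [5, -3.5, -2], "rot": [0, 0, 4], "gripper": 0},
  {"offset": [10, -7, -2], "rot": [0, 0, 8], "gripper": 0},
  {"offset": [14, -10.5, -2], "rot": [0, 0, 12], "gripper": 0},
  {"offset": [18, -13.5, -2], "rot": [0, 0, 16], "gripper": 0},
  {"offset": [22, -16.5, -2], "rot": [0, 0, 20], "gripper": 0},
  {"offset": [26, -19.5, -2], "rot": [0, 0, 24], "gripper": 0},
  {"offset": [30, -22.5, -2], "rot": [0, 0, 28], "gripper": 0},
  {"offset": [34, -25.5, -2], "rot": [0, 0, 32], "gripper": 0},
  {"offset": [38, -28.5, -2], "rot": [0, 0, 36], "gripper": 0},
  {"offset": [42, -31.5, -2], "rot": [0, 0, 36.5], "gripper": 0},
  {"offset": [46, -34, -2], "rot": [0, 0, 36.5], "gripper": 0},
  {"offset": [49, -36.5, -2], "rot": [0, 0, 36.5], "gripper": 0},
])

```text
time_s: 1.35
eef_pos: [508.5, 11.6, 323.8]
ee_rot: [0.0, 0.99, -0.14, -0.0]
force: [0.9, -1.0, -0.1]
grip_width: -0.002
grip_force: 0.0
```

Run:
```python
from rig import *
from h import *
s=sense();show(s);print(s['joints'])
print(rel(s,[48,48,247],0)); print(rel(s,[48,48,102],0))
```

```text
t 1.35 tip chest [ 53.8  60.6 250.8] F chest [-1.2  0.7 -0.1] zdir [ 0.  0. -1.]
[-2.07821403e-01  2.62380631e-01  1.51235376e+00 -1.56301507e-04
  1.36687539e+00  1.64307902e+00]
(array([ 0.58, -1.26,  0.38]), array([ 0.,  0., -0.]), array([518.,  22., 320.]))
(array([ 0.58, -1.27, 14.88]), array([ 0.,  0., -0.]), array([518.,  22., 175.]))
```

step_arm([
  {"offset": [0.3, -1.2, 0], "rot": [0, 0, 0], "gripper": 0},
  {"offset": [0.3, -1.2, 2], "rot": [0, 0, 0], "gripper": 0},
  {"offset": [0.3, -1.2, 4], "rot": [0, 0, 0], "gripper": 0},
  {"offset": [0.3, -1.2, 6], "rot": [0, 0, 0], "gripper": 0},
  {"offset": [0.3, -1.2, 8], "rot": [0, 0, 0], "gripper": 0},
  {"offset": [0.3, -1.2, 9.5], "rot": [0, 0, 0], "gripper": 0},
  {"offset": [0.3, -1.2, 10.5], "rot": [0, 0, 0], "gripper": 0},
  {"offset": [0.3, -1.2, 10.5], "rot": [0, 0, 0], "gripper": 0},
])

```text
time_s: 2.15
eef_pos: [513.4, 20.0, 217.9]
ee_rot: [-0.0, 0.99, -0.14, -0.001]
force: [0.2, 0.1, 0.0]
grip_width: -0.002
grip_force: 0.0
```

Run:
```python
from rig import *
from h import *
s=sense();show(s)
print(rel(s,[48,48,102],0))
c=capture("scene");np.savez('s1.npz',**c);cv2.imwrite('pics/s1.png',cv2.resize(c['color'][20:300,180:500,::-1],None,fx=2,fy=2))
```

```text
t 2.15 tip chest [ 51.6  51.2 144.9] F chest [-0.2 -0.2  0. ] zdir [ 0.  0. -1.]
(array([ 0.35, -0.32,  4.28]), array([ 0. ,  0.1, -0. ]), array([518.,  22., 175.]))
```

View pics/s1.png

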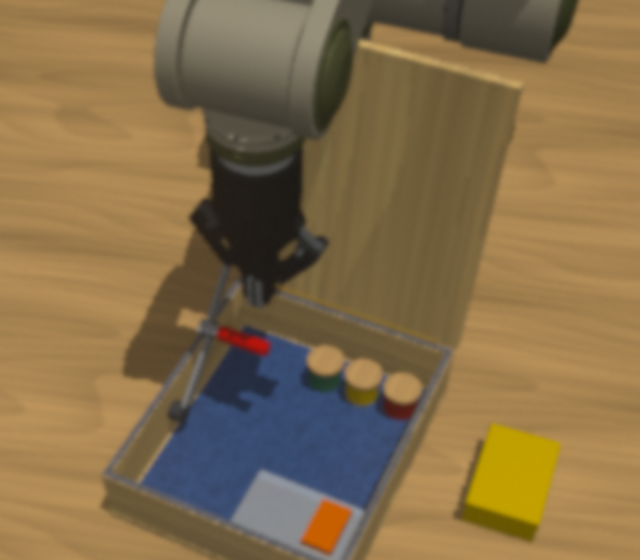

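Fingertips (crop ≈258,295) are behind and above the red bar (245,340), on the hinge side as wanted. Next: lower them, then start a gentle push.

step_arm([
  {"offset": [0.2, -0.3, 1.5], "rot": [0, 0, 0], "gripper": 0},
  {"offset": [0.2, -0.3, 3], "rot": [0, 0, 0], "gripper": 0},
  {"offset": [0.2, -0.3, 4.3], "rot": [0, 0, 0], "gripper": 0},
  {"offset": [0.2, -0.3, 4.3], "rot": [0, 0, 0], "gripper": 0},
  {"offset": [0.6, -0.3, 4.3], "rot": [0, 0, 0], "gripper": 0},
  {"offset": [1.0, -0.3, 4.3], "rot": [0, 0, 0], "gripper": 0},
  {"offset": [1.3, -0.3, 4.2], "rot": [0, 0, 0], "gripper": 0},
  {"offset": [1.6, -0.3, 4.0], "rot": [0, 0, 0], "gripper": 0},
  {"offset": [1.6, -0.3, 4.0], "rot": [0, 0, 0], "gripper": 0},
])

```text
time_s: 3.1
eef_pos: [529.6, 19.1, 180.3]
ee_rot: [-0.0, 0.99, -0.14, -0.001]
force: [-11.9, 3.9, 8.9]
grip_width: 0.0
grip_force: 5.7
```

Run:
```python
from rig import *
from h import *
s=sense();show(s)
```

```text
t 3.1 tip chest [ 35.8  47.6 107.3] F chest [12.5 -0.4  8.9] zdir [ 0. -0. -1.]
```

step_arm([
  {"offset": [0.3, 0, -0.4], "rot": [0, 0, 0], "gripper": 0},
  {"offset": [0.7, 0, -0.6], "rot": [0, 0, 0], "gripper": 0},
  {"offset": [1.1, 0, -0.8], "rot": [0, 0, 0], "gripper": 0},
  {"offset": [1.5, 0, -0.9], "rot": [0, 0, 0], "gripper": 0},
  {"offset": [1.9, 0, -1.0], "rot": [0, 0, 0], "gripper": 0},
  {"offset": [2.2, 0, -1.1], "rot": [0, 0, 0], "gripper": 0},
])

```text
time_s: 3.7
eef_pos: [550.8, 13.0, 191.2]
ee_rot: [-0.0, 0.99, -0.14, -0.001]
force: [-9.7, 2.8, 7.0]
grip_width: -0.001
grip_force: 5.2
```

Run:
```python
from rig import *
from h import *
s=sense();show(s)
```

```text
t 3.7 tip chest [ 13.8  47.6 118.2] F chest [10.1 -0.   7. ] zdir [ 0. -0. -1.]
```

step_arm([
  {"offset": [0.4, 0, -0.1], "rot": [0, 0, 0], "gripper": 0},
  {"offset": [0.8, 0, -0.15], "rot": [0, 0, 0], "gripper": 0},
  {"offset": [1.2, 0, -0.15], "rot": [0, 0, 0], "gripper": 0},
  {"offset": [1.6, 0, -0.1], "rot": [0, 0, 0], "gripper": 0},
  {"offset": [2.0, 0, -0.05], "rot": [0, 0, 0], "gripper": 0},
  {"offset": [2.4, 0, 0], "rot": [0, 0, 0], "gripper": 0},
  {"offset": [2.8, 0, 0.05], "rot": [0, 0, 0], "gripper": 0},
  {"offset": [3.2, 0, 0.1], "rot": [0, 0, 0], "gripper": 0},
])

```text
time_s: 4.5
eef_pos: [581.8, 4.0, 190.3]
ee_rot: [-0.0, 0.99, -0.14, -0.001]
force: [-7.6, 3.0, 6.7]
grip_width: -0.003
grip_force: 4.2
```

Run:
```python
from rig import *
from h import *
s=sense();show(s)
c=capture("scene");np.savez('s2.npz',**c);cv2.imwrite('pics/s2.png',cv2.resize(c['color'][20:300,180:500,::-1],None,fx=2,fy=2))
```

```text
t 4.5 tip chest [-18.6  47.6 117.3] F chest [ 8.2 -0.8  6.7] zdir [ 0. -0. -1.]
```

View pics/s2.png

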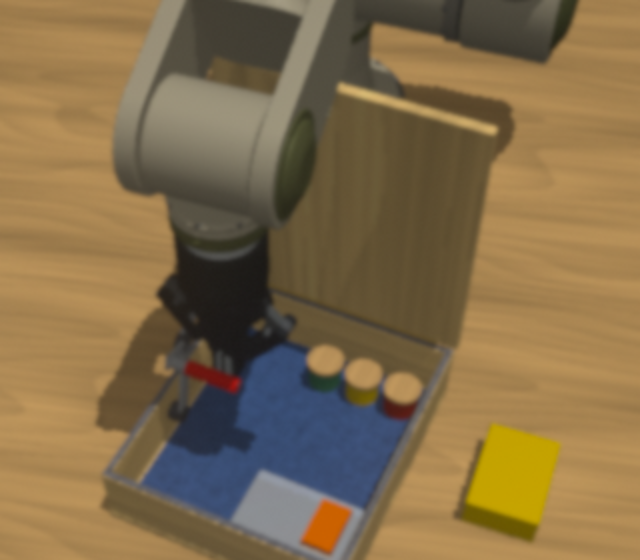

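step_arm([
  {"offset": [0.5, 0, 0.1], "rot": [0, -1, 0], "gripper": 0},
  {"offset": [1.0, 0, 0.15], "rot": [0, -2, 0], "gripper": 0},
  {"offset": [1.5, 0, 0.25], "rot": [0, -3, 0], "gripper": 0},
  {"offset": [2.0, 0, 0.4], "rot": [0, -4, 0], "gripper": 0},
  {"offset": [2.5, 0, 0.5], "rot": [0, -5, 0], "gripper": 0},
  {"offset": [3.0, 0, 0.65], "rot": [0, -6, 0], "gripper": 0},
  {"offset": [3.4, 0, 0.8], "rot": [0, -7, 0], "gripper": 0},
  {"offset": [3.8, 0, 0.95], "rot": [0, -8, 0], "gripper": 0},
])

```text
time_s: 5.35
eef_pos: [618.7, -6.6, 181.0]
ee_rot: [-0.01, 0.988, -0.139, -0.07]
force: [-5.5, 1.9, 5.7]
grip_width: -0.001
grip_force: 3.5
```

```bash
cat > look.py <<'E'
from rig import *
from h import *
s=sense();show(s)
c=capture("scene")
P=(cloud(c)-C)@M;d=c['depth']>0
# lid inner face points: y in -115..-20 region, z 150..300
m=d&(P[...,1]<-30)&(P[...,1]>-118)&(P[...,2]>90)&(P[...,2]<400)&(P[...,0]>-150)&(P[...,0]<200)
q=P[m];l=np.linalg.lstsq(np.c_[q[:,2]-70,np.ones(len(q))],140-q[:,0],rcond=None)[0]
print('lid angle',np.arctan2(1,l[0]).round(3),len(q))
I=c['color'].astype(int);r=(I[...,0]>130)&(I[...,1]<60)&(I[...,2]<60)&d&(P[...,2]>60)&(P[...,2]<160)&(P[...,1]>20)
print('bar',np.median(P[r],0).round() if r.any() else None,r.sum())
E
python3 look.py
```

```text
t 5.35 tip chest [-46.8  47.7 108.8] F chest [ 5.8 -0.3  5.7] zdir [ 0.14 -0.   -0.99]
lid angle 1.228 3695
bar None 0
```

step_arm([
  {"offset": [0.4, 0, 0.15], "rot": [0, 0, 0], "gripper": 0},
  {"offset": [0.8, 0, 0.35], "rot": [0, 0, 0], "gripper": 0},
  {"offset": [1.2, 0, 0.6], "rot": [0, 0, 0], "gripper": 0},
  {"offset": [1.4, 0, 0.7], "rot": [0, 0, 0], "gripper": 0},
  {"offset": [1.4, 0, 0.7], "rot": [0, 0, 0], "gripper": 0},
  {"offset": [1.1, 0, 0.6], "rot": [0, 0, 0], "gripper": 0},
  {"offset": [0.8, 0, 0.5], "rot": [0, 0, 0], "gripper": 0},
  {"offset": [0.5, 0, 0.4], "rot": [0, 0, 0], "gripper": 0},
])

```text
time_s: 6.2
eef_pos: [622.6, -7.9, 175.0]
ee_rot: [-0.01, 0.988, -0.139, -0.069]
force: [0.0, 0.0, -0.4]
grip_width: -0.0
grip_force: 0.0
```

```bash
python3 look.py
```

```text
t 6.2 tip chest [-51.1  47.9 102.7] F chest [-0.  -0.  -0.4] zdir [ 0.14 -0.   -0.99]
lid angle 1.103 2615
bar None 0
```

The stay stays folded on release (lid at 1.10 rad, no force on the tool). Next: retract along the tool axis.

step_arm([
  {"offset": [0, 0, -2], "rot": [0, 0, 0], "gripper": 0},
  {"offset": [0, 0, -5], "rot": [0, 0, 0], "gripper": 0},
  {"offset": [0, 0, -9], "rot": [0, 0, 0], "gripper": 0},
  {"offset": [0, 0, -13], "rot": [0, 0, 0], "gripper": 0},
  {"offset": [0, 0, -17], "rot": [0, 0, 0], "gripper": 0},
  {"offset": [0, 0, -21], "rot": [0, 0, 0], "gripper": 0},
  {"offset": [0, 0, -25], "rot": [0, 0, 0], "gripper": 0},
  {"offset": [0, 0, -27], "rot": [0, 0, 0], "gripper": 0},
  {"offset": [0, 0, -28], "rot": [0, 0, 0], "gripper": 0},
  {"offset": [0, 0, -28], "rot": [0, 0, 0], "gripper": 0},
])

```text
time_s: 7.25
eef_pos: [660.3, -18.8, 453.2]
ee_rot: [-0.01, 0.988, -0.139, -0.068]
force: [-0.2, -0.0, 0.5]
grip_width: -0.0
grip_force: 0.0
```

```bash
python3 look.py
python3 - <<'E'
from rig import *
from h import *
s=sense();print(s['joints'])
for t,p in(([-40,20,390],10),([60,10,385],40),([100,0,370],45),([45,0,330],45)):print(rel(s,t,p))
E
```

```text
t 7.25 tip chest [-90.5  47.9 380.9] F chest [0.2 0.1 0.5] zdir [ 0.14 -0.   -0.99]
lid angle 1.103 2610
bar [-85.  48. 118.] 130
[-0.20825037  0.71796662  0.49938898  0.01133777  2.06279999  1.64758233]
(array([-7.38, -2.79,  0.02]), array([-0., 18., -0.]), array([598.,  28., 462.]))
(array([-20.39,  -3.78,   3.96]), array([ 0., 48., -0.]), array([471.,  75., 441.]))
(array([-24.55,  -4.78,   6.49]), array([ 0., 53., -0.]), array([431.,  97., 422.]))
(array([-18.55,  -4.78,   9.69]), array([ 0., 53., -0.]), array([484.,  82., 382.]))
```

step_arm([
  {"offset": [-2.5, -1, 0], "rot": [0, 6, 0], "gripper": 0},
  {"offset": [-5, -2, 0], "rot": [0, 12, 0], "gripper": 0},
  {"offset": [-7.4, -2.8, 0], "rot": [0, 18, 0], "gripper": 0},
  {"offset": [-10.5, -3, 0.7], "rot": [0, 25, 0], "gripper": 0},
  {"offset": [-14, -3.3, 1.7], "rot": [0, 33, 0], "gripper": 0},
  {"offset": [-17.2, -3.5, 2.8], "rot": [0, 41, 0], "gripper": 0},
  {"offset": [-20.4, -3.8, 4], "rot": [0, 48, 0], "gripper": 0},
  {"offset": [-22.5, -4.5, 5.2], "rot": [0, 51, 0], "gripper": 0},
  {"offset": [-24.5, -4.8, 6.5], "rot": [0, 53, 0], "gripper": 0},
  {"offset": [-24.5, -4.8, 6.5], "rot": [0, 53, 0], "gripper": 0},
  {"offset": [-24.5, -4.8, 6.5], "rot": [0, 53, 0], "gripper": 0},
])

```text
time_s: 8.4
eef_pos: [431.3, 97.1, 421.4]
ee_rot: [0.053, 0.915, -0.129, 0.379]
force: [1.0, -0.4, 0.3]
grip_width: -0.0
grip_force: 0.0
```

```bash
python3 look.py
python3 - <<'E'
from rig import *
from h import *
s=sense();print(s['joints'])
for t,p in(([60,0,330],45),([45,0,325],45),([29,0,311],45)):print(rel(s,t,p))
E
```

```text
t 8.4 tip chest [ 1.001e+02 -3.000e-01  3.698e+02] F chest [-1.1  0.1  0.3] zdir [-0.71 -0.   -0.71]
lid angle 1.12 2624
bar [-85.  53. 118.] 166
[ 0.05232761 -0.17536085  1.85639064 -0.35130139  0.73475541  2.07579428]
(array([-0.05,  0.01,  5.63]), array([ 0.,  0., -0.]), array([470.,  86., 382.]))
(array([0.66, 0.01, 7.04]), array([ 0.,  0., -0.]), array([484.,  82., 377.]))
(array([0.8 , 0.01, 9.16]), array([ 0.,  0., -0.]), array([500.,  77., 363.]))
```

step_arm([
  {"offset": [0.3, 0, 3], "rot": [0, 0, 0], "gripper": 0},
  {"offset": [0.6, 0, 5.5], "rot": [0, 0, 0], "gripper": 0},
  {"offset": [0.8, 0, 7.2], "rot": [0, 0, 0], "gripper": 0},
  {"offset": [0.8, 0, 8.2], "rot": [0, 0, 0], "gripper": 0},
  {"offset": [0.8, 0, 8.7], "rot": [0, 0, 0], "gripper": 0},
  {"offset": [0.8, 0, 9.1], "rot": [0, 0, 0], "gripper": 0},
  {"offset": [0.8, 0, 9.4], "rot": [0, 0, 0], "gripper": 0},
])

```text
time_s: 9.15
eef_pos: [501.1, 77.1, 361.4]
ee_rot: [0.053, 0.915, -0.129, 0.379]
force: [-1.6, -0.7, 4.5]
grip_width: 0.001
grip_force: 1.7
```

```bash
python3 look.py
cat > arc.py <<'E'
from rig import *
from h import *
import sys
# args: r, clearance, start theta, end theta, n, pitch0, pitch1
r,cl,a0,a1,n,p0,p1=map(float,sys.argv[1:])
s=sense()
def tip(th):return [140-r*np.cos(th)+(10+cl)*np.sin(th),0,70+r*np.sin(th)+(10+cl)*np.cos(th)]
for k in range(1,int(n)+1):
    f=k/n;o,w,_=rel(s,tip(a0+(a1-a0)*f),p0+(p1-p0)*f);print(o.tolist(),w.tolist())
E
python3 arc.py 268 0 1.1 .7 12 45 42
```

```text
t 9.15 tip chest [ 2.740e+01 -2.000e-01  3.098e+02] F chest [1.4 1.1 4.5] zdir [-0.71 -0.   -0.71]
lid angle 1.398 3326
bar [-85.  53. 118.] 165
[0.58, 0.02, 0.58] [-0.0, -0.3, -0.0]
[0.88, 0.02, 1.44] [-0.0, -0.6, -0.0]
[1.15, 0.02, 2.3] [-0.0, -0.8, -0.0]
[1.39, 0.02, 3.17] [-0.0, -1.1, -0.0]
[1.6, 0.02, 4.05] [-0.0, -1.3, -0.0]
[1.78, 0.02, 4.93] [-0.0, -1.6, -0.0]
[1.93, 0.02, 5.82] [-0.0, -1.8, -0.0]
[2.05, 0.02, 6.71] [-0.0, -2.1, -0.0]
[2.14, 0.02, 7.6] [-0.0, -2.3, -0.0]
[2.21, 0.02, 8.5] [-0.0, -2.6, -0.0]
[2.24, 0.02, 9.39] [-0.0, -2.8, -0.0]
[2.24, 0.02, 10.29] [-0.0, -3.1, -0.0]
```

step_arm([
  {"offset": [0.3, 0, 0.6], "rot": [0, -0.3, 0], "gripper": 0},
  {"offset": [0.6, 0, 1.4], "rot": [0, -0.6, 0], "gripper": 0},
  {"offset": [0.9, 0, 2.3], "rot": [0, -0.8, 0], "gripper": 0},
  {"offset": [1.1, 0, 3.2], "rot": [0, -1.1, 0], "gripper": 0},
  {"offset": [1.3, 0, 4.0], "rot": [0, -1.3, 0], "gripper": 0},
  {"offset": [1.5, 0, 4.9], "rot": [0, -1.6, 0], "gripper": 0},
])

```text
time_s: 9.8
eef_pos: [545.1, 64.4, 336.5]
ee_rot: [0.052, 0.92, -0.13, 0.366]
force: [-2.3, 1.1, 0.1]
grip_width: 0.0
grip_force: 1.4
```

```bash
python3 - <<'E'
from rig import *
from h import *
s=sense();show(s)
p,r=pose(s);t=w2c(p+73*r.as_matrix()[:,2])-[140,0,70]
th=np.arctan2(t[2],-t[0])-np.arcsin(-0+10/np.hypot(t[0],t[2]));print('lid ang from tip',th,'r',np.sqrt(t[0]**2+t[2]**2-100))
E
python3 arc.py 265 0 .9 .5 12 43 39
python3 - <<'E'
from rig import *
import cv2
c=capture("scene");cv2.imwrite('pics/s3.png',c['color'][:,:,::-1])
E
```

```text
t 9.8 tip chest [-1.690e+01 -2.000e-01  2.835e+02] F chest [ 2.5 -0.4  0.1] zdir [-0.69  0.   -0.73]
lid ang from tip 0.8991590158281212 r 264.7373954747011
[0.26, 0.02, 0.85] [0.0, -0.7, -0.0]
[0.42, 0.02, 1.72] [0.0, -1.1, -0.0]
[0.54, 0.02, 2.6] [0.0, -1.4, -0.0]
[0.64, 0.02, 3.49] [0.0, -1.7, -0.0]
[0.71, 0.02, 4.37] [0.0, -2.1, -0.0]
[0.75, 0.02, 5.26] [0.0, -2.4, -0.0]
[0.76, 0.02, 6.14] [0.0, -2.7, -0.0]
[0.74, 0.02, 7.03] [0.0, -3.1, -0.0]
[0.69, 0.02, 7.91] [0.0, -3.4, -0.0]
[0.62, 0.02, 8.79] [0.0, -3.7, -0.0]
[0.51, 0.02, 9.66] [0.0, -4.1, -0.0]
[0.37, 0.02, 10.53] [0.0, -4.4, -0.0]
```

View pics/s3.png

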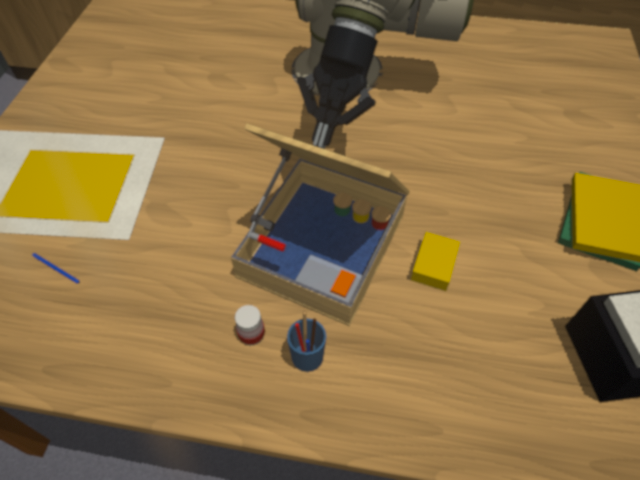

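The fingertips rest on the lid's outer face near its edge, at about (322,140). The lid is going down under contact, with the stay folded and the bar at (270,242). I'll keep following the arc.

step_arm([
  {"offset": [0.2, 0, 0.85], "rot": [0, -0.5, 0], "gripper": 0},
  {"offset": [0.4, 0, 1.7], "rot": [0, -1, 0], "gripper": 0},
  {"offset": [0.5, 0, 2.6], "rot": [0, -1.4, 0], "gripper": 0},
  {"offset": [0.6, 0, 3.5], "rot": [0, -1.7, 0], "gripper": 0},
  {"offset": [0.7, 0, 4.4], "rot": [0, -2, 0], "gripper": 0},
  {"offset": [0.75, 0, 5.3], "rot": [0, -2.4, 0], "gripper": 0},
  {"offset": [0.75, 0, 6.15], "rot": [0, -2.7, 0], "gripper": 0},
  {"offset": [0.75, 0, 7.0], "rot": [0, -3, 0], "gripper": 0},
  {"offset": [0.7, 0, 7.9], "rot": [0, -3.4, 0], "gripper": 0},
  {"offset": [0.6, 0, 8.8], "rot": [0, -3.7, 0], "gripper": 0},
  {"offset": [0.5, 0, 9.65], "rot": [0, -4, 0], "gripper": 0},
  {"offset": [0.4, 0, 10.5], "rot": [0, -4.4, 0], "gripper": 0},
])

```text
time_s: 11.05
eef_pos: [617.0, 43.7, 262.8]
ee_rot: [0.047, 0.933, -0.132, 0.33]
force: [-1.6, 0.6, 0.8]
grip_width: -0.002
grip_force: 1.2
```

```bash
cat > st.py <<'E'
from rig import *
from h import *
s=sense();show(s)
p,r=pose(s);t=w2c(p+73*r.as_matrix()[:,2])-[140,0,70]
th=np.arctan2(t[2],-t[0])-np.arcsin(10/np.hypot(t[0],t[2]));print('lid ang from tip',th,'r',np.sqrt(t[0]**2+t[2]**2-100))
E
python3 st.py
python3 arc.py 265 0 .5 .14 12 39 32
```

```text
t 11.05 tip chest [-8.75e+01 -2.00e-01  2.06e+02] F chest [ 1.7 -0.1  0.8] zdir [-0.63  0.   -0.78]
lid ang from tip 0.5012309760770334 r 264.83928298292244
[-0.04, 0.02, 0.82] [0.0, -0.6, -0.0]
[-0.12, 0.02, 1.6] [0.0, -1.1, -0.0]
[-0.21, 0.02, 2.38] [0.0, -1.7, -0.0]
[-0.33, 0.02, 3.16] [0.0, -2.3, -0.0]
[-0.48, 0.02, 3.92] [0.0, -2.9, -0.0]
[-0.64, 0.02, 4.69] [0.0, -3.5, -0.0]
[-0.83, 0.02, 5.44] [0.0, -4.1, -0.0]
[-1.05, 0.02, 6.19] [0.0, -4.6, -0.0]
[-1.28, 0.02, 6.93] [0.0, -5.2, -0.0]
[-1.54, 0.02, 7.66] [0.0, -5.8, -0.0]
[-1.81, 0.02, 8.38] [0.0, -6.4, -0.0]
[-2.11, 0.02, 9.09] [0.0, -7.0, -0.0]
```

step_arm([
  {"offset": [0, 0, 0.8], "rot": [0, -0.6, 0], "gripper": 0},
  {"offset": [-0.1, 0, 1.6], "rot": [0, -1.1, 0], "gripper": 0},
  {"offset": [-0.2, 0, 2.4], "rot": [0, -1.7, 0], "gripper": 0},
  {"offset": [-0.3, 0, 3.15], "rot": [0, -2.3, 0], "gripper": 0},
  {"offset": [-0.5, 0, 3.9], "rot": [0, -2.9, 0], "gripper": 0},
  {"offset": [-0.65, 0, 4.7], "rot": [0, -3.5, 0], "gripper": 0},
  {"offset": [-0.85, 0, 5.45], "rot": [0, -4.1, 0], "gripper": 0},
  {"offset": [-1.05, 0, 6.2], "rot": [0, -4.6, 0], "gripper": 0},
  {"offset": [-1.3, 0, 6.95], "rot": [0, -5.2, 0], "gripper": 0},
  {"offset": [-1.55, 0, 7.65], "rot": [0, -5.8, 0], "gripper": 0},
  {"offset": [-1.8, 0, 8.4], "rot": [0, -6.4, 0], "gripper": 0},
  {"offset": [-2.1, 0, 9.1], "rot": [0, -7, 0], "gripper": 0},
])

```text
time_s: 12.25
eef_pos: [656.0, 32.4, 178.7]
ee_rot: [0.038, 0.952, -0.134, 0.272]
force: [-0.9, 0.1, 1.9]
grip_width: -0.002
grip_force: 1.0
```

```bash
python3 st.py
python3 arc.py 265 0 .14 .015 10 32 30
```

```text
t 12.25 tip chest [-1.208e+02 -1.000e-01  1.168e+02] F chest [0.8 0.1 1.9] zdir [-0.53  0.   -0.85]
lid ang from tip 0.13964973921251084 r 264.7954801049695
[-0.08, 0.01, 0.31] [0.0, -0.1, -0.0]
[-0.19, 0.01, 0.61] [0.0, -0.3, -0.0]
[-0.3, 0.01, 0.92] [0.0, -0.5, -0.0]
[-0.41, 0.01, 1.22] [0.0, -0.7, -0.0]
[-0.52, 0.01, 1.52] [0.0, -0.9, -0.0]
[-0.64, 0.01, 1.82] [0.0, -1.1, -0.0]
[-0.76, 0.01, 2.12] [0.0, -1.3, -0.0]
[-0.89, 0.01, 2.41] [0.0, -1.5, -0.0]
[-1.02, 0.01, 2.71] [0.0, -1.7, -0.0]
[-1.15, 0.01, 3.0] [0.0, -1.9, -0.0]
```

step_arm([
  {"offset": [-0.1, 0, 0.3], "rot": [0, -0.1, 0], "gripper": 0},
  {"offset": [-0.2, 0, 0.6], "rot": [0, -0.3, 0], "gripper": 0},
  {"offset": [-0.3, 0, 0.9], "rot": [0, -0.5, 0], "gripper": 0},
  {"offset": [-0.4, 0, 1.2], "rot": [0, -0.7, 0], "gripper": 0},
  {"offset": [-0.5, 0, 1.5], "rot": [0, -0.9, 0], "gripper": 0},
  {"offset": [-0.65, 0, 1.8], "rot": [0, -1.1, 0], "gripper": 0},
  {"offset": [-0.75, 0, 2.1], "rot": [0, -1.3, 0], "gripper": 0},
  {"offset": [-0.9, 0, 2.4], "rot": [0, -1.5, 0], "gripper": 0},
  {"offset": [-1.0, 0, 2.6], "rot": [0, -1.7, 0], "gripper": 0},
  {"offset": [-1.1, 0, 2.8], "rot": [0, -1.9, 0], "gripper": 0},
  {"offset": [-1.1, 0, 2.8], "rot": [0, -1.9, 0], "gripper": 0},
])

```text
time_s: 13.35
eef_pos: [661.3, 30.9, 149.6]
ee_rot: [0.036, 0.956, -0.135, 0.257]
force: [1.0, -0.6, 0.5]
grip_width: -0.003
grip_force: 0.2
```

```bash
python3 st.py
```

```text
t 13.35 tip chest [-1.243e+02 -1.000e-01  8.640e+01] F chest [-1.1  0.3  0.5] zdir [-0.5   0.   -0.87]
lid ang from tip 0.024367410009685876 r 264.5744889636259
```

step_arm([
  {"offset": [-0.05, 0, 0.09], "rot": [0, 0, 0], "gripper": 0},
  {"offset": [-0.1, 0, 0.17], "rot": [0, 0, 0], "gripper": 0},
  {"offset": [-0.15, 0, 0.26], "rot": [0, 0, 0], "gripper": 0},
  {"offset": [-0.2, 0, 0.35], "rot": [0, 0, 0], "gripper": 0},
  {"offset": [-0.2, 0, 0.35], "rot": [0, 0, 0], "gripper": 0},
])

```text
time_s: 13.85
eef_pos: [661.4, 30.9, 146.6]
ee_rot: [0.036, 0.956, -0.135, 0.258]
force: [-1.8, -0.2, 6.8]
grip_width: -0.004
grip_force: 3.1
```

```bash
python3 st.py
```

```text
t 13.85 tip chest [-1.245e+02 -1.000e-01  8.350e+01] F chest [1.7 0.7 6.8] zdir [-0.5   0.   -0.86]
lid ang from tip 0.013083227089757149 r 264.6278006560032
```

step_arm([
  {"offset": [-0.03, 0, 0.05], "rot": [0, 0, 0], "gripper": 0},
  {"offset": [-0.03, 0, 0.05], "rot": [0, 0, 0], "gripper": 0},
])

```text
time_s: 14.05
eef_pos: [661.4, 30.9, 146.4]
ee_rot: [0.036, 0.956, -0.135, 0.258]
force: [-4.4, -0.7, 8.8]
grip_width: 0.0
grip_force: 4.8
```

```bash
python3 st.py
```

```text
t 14.05 tip chest [-124.5   -0.2   83.3] F chest [4.  1.9 8.8] zdir [-0.5   0.   -0.86]
lid ang from tip 0.01250704173407488 r 264.6666447725085
```

step_arm([
  {"offset": [-0.01, 0, 0.02], "rot": [0, 0, 0], "gripper": 0},
  {"offset": [-0.01, 0, 0.02], "rot": [0, 0, 0], "gripper": 0},
  {"offset": [-0.01, 0, 0.02], "rot": [0, 0, 0], "gripper": 0},
])

```text
time_s: 14.35
eef_pos: [661.4, 30.9, 146.4]
ee_rot: [0.036, 0.956, -0.135, 0.258]
force: [-6.1, -0.1, 11.7]
grip_width: 0.002
grip_force: 5.6
```

```bash
python3 st.py
python3 - <<'E'
from rig import *
from h import *
c=capture("top");cv2.imwrite('pics/t2.png',c['color'][:,:,::-1])
P=(cloud(c)-C)@M;d=c['depth']>0
m=d&(abs(P[...,1])>60)&(abs(P[...,1])<115)&(abs(P[...,0])<135)&(abs(P[...,2]-81)<25)
q=P[m];A=np.c_[q,np.ones(len(q))];print(np.linalg.lstsq(A[:,[0,1,3]],q[:,2],rcond=None)[0],len(q))
E
```

```text
t 14.35 tip chest [-124.5   -0.2   83.3] F chest [ 5.8  1.8 11.7] zdir [-0.5   0.   -0.86]
lid ang from tip 0.012379153205398515 r 264.68034472871415
[-7.24949740e-04 -3.61732971e-04  7.95710654e+01] 6374
```

View pics/t2.png

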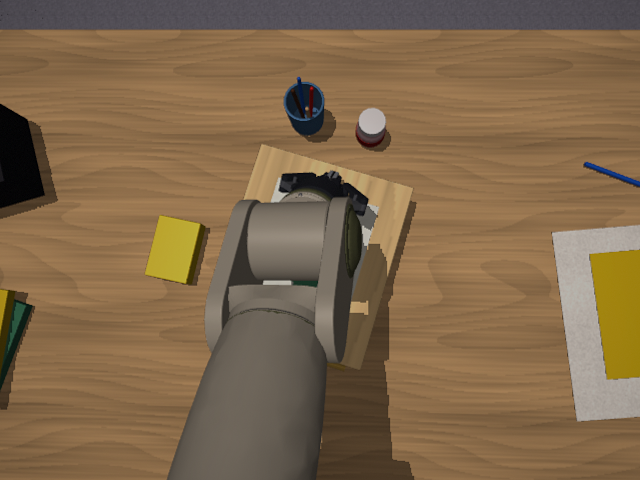

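The lid lies flat (slope below 0.001) and shut, and the bystanders haven't moved. Fingertips press it near the front edge, at about (325,180). I'll trim to about 10 N and hold.

step_arm([
  {"offset": [-0.03, 0, -0.02], "rot": [0, 0, 0], "gripper": 0},
  {"offset": [-0.03, 0, -0.02], "rot": [0, 0, 0], "gripper": 0},
  {"offset": [-0.03, 0, -0.02], "rot": [0, 0, 0], "gripper": 0},
])

```text
time_s: 14.7
eef_pos: [661.3, 30.9, 146.4]
ee_rot: [0.036, 0.956, -0.135, 0.258]
force: [-3.0, -0.9, 9.7]
grip_width: 0.001
grip_force: 4.7
```

```bash
python3 st.py
```

```text
t 14.7 tip chest [-1.245e+02 -1.000e-01  8.330e+01] F chest [2.6 1.7 9.7] zdir [-0.5  -0.   -0.86]
lid ang from tip 0.012604044565746597 r 264.6357195039563
```

step_arm([
  {"offset": [0, 0, 0.01], "rot": [0, 0, 0], "gripper": 0},
  {"offset": [0, 0, 0.01], "rot": [0, 0, 0], "gripper": 0},
  {"offset": [0, 0, 0.01], "rot": [0, 0, 0], "gripper": 0},
  {"offset": [0, 0, 0.01], "rot": [0, 0, 0], "gripper": 0},
  {"offset": [0, 0, 0.01], "rot": [0, 0, 0], "gripper": 0},
  {"offset": [0, 0, 0.01], "rot": [0, 0, 0], "gripper": 0},
  {"offset": [0, 0, 0.01], "rot": [0, 0, 0], "gripper": 0},
  {"offset": [0, 0, 0.01], "rot": [0, 0, 0], "gripper": 0},
  {"offset": [0, 0, 0.01], "rot": [0, 0, 0], "gripper": 0},
  {"offset": [0, 0, 0.01], "rot": [0, 0, 0], "gripper": 0},
  {"offset": [0, 0, 0.01], "rot": [0, 0, 0], "gripper": 0},
  {"offset": [0, 0, 0.01], "rot": [0, 0, 0], "gripper": 0},
])

```text
time_s: 15.9
eef_pos: [661.4, 30.9, 146.4]
ee_rot: [0.036, 0.956, -0.135, 0.258]
force: [-3.3, -0.7, 10.5]
grip_width: -0.002
grip_force: 5.1
```

step_arm([
  {"offset": [0, 0, 0], "rot": [0, 0, 0], "gripper": 0},
  {"offset": [0, 0, 0], "rot": [0, 0, 0], "gripper": 0},
  {"offset": [0, 0, 0], "rot": [0, 0, 0], "gripper": 0},
  {"offset": [0, 0, 0], "rot": [0, 0, 0], "gripper": 0},
  {"offset": [0, 0, 0], "rot": [0, 0, 0], "gripper": 0},
  {"offset": [0, 0, 0], "rot": [0, 0, 0], "gripper": 0},
  {"offset": [0, 0, 0], "rot": [0, 0, 0], "gripper": 0},
  {"offset": [0, 0, 0], "rot": [0, 0, 0], "gripper": 0},
])

```text
time_s: 16.7
eef_pos: [661.4, 30.9, 146.4]
ee_rot: [0.036, 0.956, -0.135, 0.258]
force: [-4.2, -1.2, 10.1]
grip_width: -0.002
grip_force: 5.1
```

Held at about 10 N for 2 s. Next: retreat straight up.

step_arm([
  {"offset": [0.1, 0, -0.2], "rot": [0, 0, 0], "gripper": 0},
  {"offset": [0.25, 0, -0.5], "rot": [0, 0, 0], "gripper": 0},
  {"offset": [0.5, 0, -1.2], "rot": [0, 0, 0], "gripper": 0},
  {"offset": [1, 0, -3], "rot": [0, 0, 0], "gripper": 0},
  {"offset": [2, 0, -5.5], "rot": [0, 0, 0], "gripper": 0},
  {"offset": [3, 0, -8], "rot": [0, 0, 0], "gripper": 0},
  {"offset": [4, 0, -10], "rot": [0, 0, 0], "gripper": 0},
  {"offset": [4, 0, -10], "rot": [0, 0, 0], "gripper": 0},
  {"offset": [4, 0, -10], "rot": [0, 0, 0], "gripper": 0},
])

```text
time_s: 17.6
eef_pos: [645.7, 35.4, 251.3]
ee_rot: [0.036, 0.956, -0.135, 0.257]
force: [0.5, 0.1, -0.4]
grip_width: -0.001
grip_force: 0.0
```

Run:
```python
from rig import *
from h import *
show(sense())
c=capture("top")
P=(cloud(c)-C)@M;d=c['depth']>0
m=d&(abs(P[...,1])>60)&(abs(P[...,1])<115)&(abs(P[...,0])<135)&(abs(P[...,2]-81)<25)
q=P[m];A=np.c_[q,np.ones(len(q))];print(np.linalg.lstsq(A[:,[0,1,3]],q[:,2],rcond=None)[0],len(q))
```

```text
t 17.6 tip chest [-1.080e+02 -1.000e-01  1.881e+02] F chest [-0.4 -0.2 -0.4] zdir [-0.5   0.   -0.87]
[-4.68090031e-04 -6.80833571e-04  7.96179171e+01] 6259
```

```bash
python3 -c "
from rig import *
print(finish_job())"
```

```text
the job is handed in; nothing more can be done
None
```

The job is handed in at about 18 s: the stay folded and stayed folded when released, the lid was lowered under control and held shut at about 10 N for 2 s, and it was still flat shut after the arm backed off, with the jar, pot and puzzle box left alone.

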